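# Open a wooden canister of unknown thread hand for waxing

### The arm

A 6-joint arm with a two-finger parallel gripper is mounted at the origin on the work surface. World frame = base frame: x ahead of the robot, y to its left, z up, the work surface at z = 0. Lengths are in mm, angles in rad, forces in N, time in s.
With the tool pointing down it reaches from about 350 to 775 mm from the base axis. Payload 7.3 kg.
Tool frame: the origin (TCP) lies at the very end of the fingers, on their centre line; the grasp point (between the pads) lies 19 mm behind it; z points along the fingers, y is the line along which they close (so a half turn about z gives the same grasp; the last joint's range is limited). The gripper opens to 92 mm and grips with 3 to 60 N. Pads are 19 mm wide; open, the fingers measure 130 mm over their backs; the gripper's body (75 mm by 190 mm) begins 47 mm behind the grasp point.
Start: joints at [-1.43, 0.342, 1.524, -0, 1.275, -0.146], TCP at [148.536, -503.569, 226.741] pointing down, gripper open.
Joint ranges: [-2.53, 2.53], [-0.77, 2.02], [0.04, 2.7], [-1, 4.14], [0.28, 2.66], [-3.11, 3.11]. Speed limits (rad/s): [2.57, 2.57, 3.14, 3.14, 3.14, 3.14].

### API

Orientations are given as [roll, pitch, yaw] about the fixed x, y, z axes, in that order (R = Rz(yaw) Ry(pitch) Rx(roll)).
In Python, from plant import get_obs, vision, workorder gives the robot as it stands.
- The arm moves only by the shell command python3 -m pendant 'ROWS' [OPENING]. ROWS is a JSON object of lists of equal length, an entry for each row: "dp": the shift along the tool's x, y, z in m, a list of three; "rotation": the turn, a rotation vector about the tool's x, y, z in rad, a list of three. A call has 1 to 8 rows; each row is the pose to reach, as a shift and turn from the pose commanded when the call began, along the tool's axes at that moment; what a row does not reach only later rows make up. A row lasts 1/8 s, in which the tool goes at most 62.5 mm and 10.7 degrees, less where a joint would pass 70% of its speed; a pose out of reach is approached as far as the arm can. A call with a gripper value outside its range is refused whole. OPENING is the finger opening in m, from 0 to 0.0918, set as the call begins (- or left out, the last holds). The fingers move at their own pace and stop on an object; the grip force is fixed at half the most. Time passes only in rows, so rows that repeat a pose let the fingers close. It gives the time, the measured TCP pose, the force, the opening and the grip force at its end, in the units of the state.
- get_obs(): the state, without advancing time (a new reading comes with each control period).
- vision.capture(name): name is "scene" or "side" or "wrist"; returns a dict with "pixels" (400x640x3 uint8, red, green, blue), "vfov" (degrees; the focal length in pixels is half the picture's height over the tangent of half this angle, whatever the lens; pixels are square), "cx", "cy" (the principal point, pixels), "pose" (4x4, takes a point from camera to world coordinates); the wrist camera has in their place "T_tool_cam" (4x4, takes a point from camera to tool coordinates, whose origin is the TCP and whose axes are the flange's). Camera axes: x right, y up, looking along -z (the intrinsics and any distortion apply to the point x, -y, -z); pixel columns grow to the right and rows downward; lengths in mm; the calibration is good to about 2 mm. The wrist camera is an equidistant fisheye: a pixel r from the principal point sees the ray r / f radians off the axis. A picture is of the moment at which its call begins: read the wrist's pose just before it. There is no depth.
- workorder.close_job(): hands the job in; it is judged then, once.
The state is a dict: "time": time; "joint_positions": joint angles; "dq": joint speeds; "tau": joint torques, N m; "tool_pos": TCP position; "tcp_rot": TCP orientation; "contact_force": force on the tool from outside, world axes, zero at the start; "moment": the same for the moment, N m; "grip_width": finger opening in mm; "finger_force": force on a finger pad.
Only numpy, scipy, OpenCV 4.12 (cv2) and the standard library are available. Lean on these libraries where they do the work, as an engineer would, in place of code of your own. Each camera call takes 0.05 s, during which the arm holds its last target. There are 200 camera calls.

### The job

Get the turned wooden canister ready for waxing its thread: first stand the yellow-topped wax tin upright and wholly on the blue felt disc and let go of it. Then take the canister's lid off by its bar knob; nobody noted whether this one has a left-hand or a right-hand quarter-turn thread, so find out by turning it which way it comes, and do not prise the lid off. Finish while holding the lid still in the gripper, level and straight above the open canister, a clear 5 to 10 cm higher than where it sat, and leave everything else where it stands.

Things in the scene. Friction and masses are not known exactly. Their poses are not given: they have to be found in the camera images.
- tin: loose wax tin, aluminium with a yellow top, an upright cylinder 50 mm in diameter (52 mm at the top 12 mm) and 45 mm high, 0.09 to 0.18 kg; origin at the centre of its underside, z up
- disc: fixed flat blue felt disc on the bench, 90 mm in diameter, 4 mm thick; origin at the centre of its underside (on the bench)
- canister: fixed round canister of dark wood, 120 mm in diameter, in a square plywood cradle of 150 mm with four short dowels; its flat rim is 120 mm above the bench. Origin on the canister's axis at bench height, z up; x and y along the cradle's sides
- lid: loose round lid of pale wood, 120 mm in diameter, 10 mm thick, 0.16 to 0.26 kg, lying on the canister's rim, with a dark bar knob on top and under it a plug 76 mm in diameter, 22 mm long, with two lugs. Origin at the centre of the disc's underside (at rim height when seated), z up, x along the bar knob. At the start its x is within 0.2 rad of the canister's x
- knob (a point): middle of the lid's bar knob, 30 mm above the lid's underside: the bar is 62 mm long (lid's x), 18 mm wide (lid's y), and rises from 10 to 50 mm above the lid's underside
- lug (a point): middle of the lug on the lid's +x side (another on -x), a 14 mm block 18 mm below the lid's underside, hidden in the canister. While it is under the thread the lid has 2 mm of vertical play; once turned free, about 22 mm of lift brings the lugs out
- mouth (a point): centre of the canister's mouth, at rim height. Its quarter-turn thread has no pitch; the hand is unknown, different each time. Turned the wrong way the lid meets a hard stop 0.33 rad from the canister's x; turned the right way (clockwise or counter-clockwise) it can be lifted from 0.87 rad on, up to a hard stop at 1.10 rad. It turns with hardly any resistance between and stays where left
- cup: bystander: terracotta cup, 68 mm in diameter, 65 mm high, loose; origin at the centre of its underside
- bowl: bystander: dark wooden bowl, 100 mm in diameter, 40 mm high, loose; origin at the centre of its underside
- coasters: bystander: pile of three wooden coasters, 96 mm in diameter, 25 mm high, one loose piece, at the far side; origin at the centre of its underside
- brush: bystander: brush lying at the left side, loose; origin on its underside near the middle
- sample: bystander: dark wooden block 90 x 60 x 25 mm lying at the right side, loose; origin at the centre of its underside
Mind the look-alikes: they are no part of the job. Of the things that look like the tin, take the one that is farthest to the robot's right at the start.

How it is judged (in metres and radians):
On the way, in this order (a step that is already met when the one before it is completed fails the run):
1. the wax tin stands upright on the blue felt disc, let go (horizontal distance between tin and disc below 0.02 m and z of tin in the frame of disc below 0.008 m and angle between tin's own z axis and vertical below 0.1 rad and contact force between the fingers and tin below 0.1 N and linear speed of tin below 0.02 m/s), for 0.3 s.
2. the lid, still down on the rim, is turned the free way to where its lugs come clear (angle between the x axis of lid and the x axis of canister, either way round above 0.7 rad and z of lid in the frame of canister between 0.11 and 0.126 m), for 0.05 s.
3. the lid is held lifted off above the canister (z of lid in the frame of canister above 0.165 m and horizontal distance between lid and canister below 0.06 m and angle between lid's own z axis and vertical below 0.3 rad and contact force between the fingers and lid above 2 N and linear speed of lid below 0.03 m/s), for 0.3 s.
At the end, for the whole second after the job is handed in: The tin stands upright on the blue felt disc, its axis within 20 mm of the disc's, let go and still; the lid is held in the gripper (over 2 N on the fingers), still, tilted less than 0.3 rad, within 60 mm of the canister's axis, 45 to 125 mm above where it sat (all of step 1 and all of step 3 and z of lid in the frame of canister below 0.245 m); the arm keeps its last pose, push and grip.
It fails at once if a bystander (cup, bowl, coasters, brush or wooden block) is moved by more than 30 mm (distance of any of cup, bowl, coasters, brush, sample from where it was at the start of the episode above 0.03 m).
It fails at once if the lid is prised up while its lugs are still under the thread (z of lid in the frame of canister between 0.126 and 0.138 m and angle between the x axis of lid and the x axis of canister, either way round below 0.6 rad and horizontal distance between lid and canister below 0.03 m).
It also fails if it takes over 61 s, if anything falls off the work surface, if the arm or the gripper's body presses on something with over 40 N, if the wrist force passes 120 N, or if a joint passes its speed limit or range.

## Working session

There is one attempt and no reset: what is moved stays moved. The work goes in short steps, Python scripts to look and compute and a shell command to move; the robot and the scene stay as the last step left them, time stands still between calls to the robot, and variables do not carry over. Pictures are saved under pics/ and viewed, at most 10 in all, crops included, and the job is handed in when it is done.

```bash
mkdir -p pics
cat > h.py <<'E'
import numpy as np, cv2
from plant import get_obs, vision, workorder
from scipy.spatial.transform import Rotation as R
def cap(n):
    o=get_obs(); c=vision.capture(n)
    if 'pose' in c: P=np.array(c['pose'])
    else:
        T=np.eye(4); T[:3,:3]=R.from_euler('xyz',o['tcp_rot']).as_matrix(); T[:3,3]=o['tool_pos']
        P=T@np.array(c['T_tool_cam'])
    return dict(im=np.array(c['pixels'])[:,:,::-1].copy(),f=200/np.tan(np.radians(c['vfov'])/2),cx=c['cx'],cy=c['cy'],P=P,fish='pose' not in c,keys={k:v for k,v in c.items() if k not in('pixels',)})
def ray(c,u,v):
    a=(u-c['cx'])/c['f'];b=(v-c['cy'])/c['f']
    if c['fish']:
        r=np.hypot(a,b)+1e-12; d=np.array([a/r*np.sin(r),-b/r*np.sin(r),-np.cos(r)])
    else: d=np.array([a,-b,-1.])
    return c['P'][:3,3],c['P'][:3,:3]@d
def onz(c,u,v,z):
    o,d=ray(c,u,v); return o+d*(z-o[2])/d[2]
E
python3 - <<'E'
from h import *
ims=[]
for n in('scene','side','wrist'):
    c=cap(n); cv2.imwrite(f'pics/{n}0.png',c['im']); print(n,{k:np.round(v,3).tolist() if k!='pose' else np.round(v,2).tolist() for k,v in c['keys'].items() if not isinstance(v,str)})
print(get_obs())
E
```

```text
scene {'vfov': 52.974, 'cx': 323.073, 'cy': 198.4, 'pose': [[-0.82, -0.41, 0.39, 993.5], [0.57, -0.58, 0.59, 676.96], [-0.02, 0.71, 0.71, 934.97], [0.0, 0.0, 0.0, 1.0]]}
side {'vfov': 51.011, 'cx': 324.03, 'cy': 199.022, 'pose': [[-0.99, 0.07, -0.14, 362.17], [-0.16, -0.57, 0.8, 1075.57], [-0.02, 0.82, 0.58, 883.2], [0.0, 0.0, 0.0, 1.0]]}
wrist {'vfov': 65.706, 'cx': 323.414, 'cy': 200.322, 'T_tool_cam': [[-0.001, 0.951, 0.309, 84.618], [1.0, 0.001, -0.001, -0.031], [-0.001, 0.309, -0.951, -159.022], [0.0, 0.0, 0.0, 1.0]]}
{'time': 0.15, 'joint_positions': array([-1.43003298e+00,  3.42583912e-01,  1.52472478e+00, -7.15491313e-06,
        1.27541080e+00, -1.45990967e-01]), 'dq': array([ 2.42140438e-03, -2.49160723e-03, -2.52984962e-03, -9.58015520e-04,
        1.27292642e-03,  4.25906338e-05]), 'tau': array([ 9.18767582e-04, -4.31469691e+01, -2.44353426e+01,  7.17780646e-02,
        5.37951803e-02, -8.08180744e-05]), 'tool_pos': array([ 148.47605174, -503.28018392,  226.21901048]), 'tcp_rot': array([-3.14047681e+00, -1.57154059e-04,  2.86756309e-01]), 'contact_force': array([-0.28700736,  0.91520963,  0.01957669]), 'moment': array([ 0.0149307 , -0.03631319,  0.04581943]), 'finger_force': 0.0, 'grip_width': 91.84825660703679}
```

View pics/scene0.png

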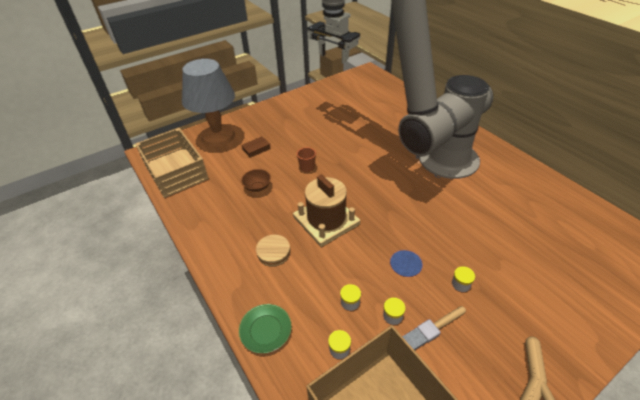

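View pics/side0.png

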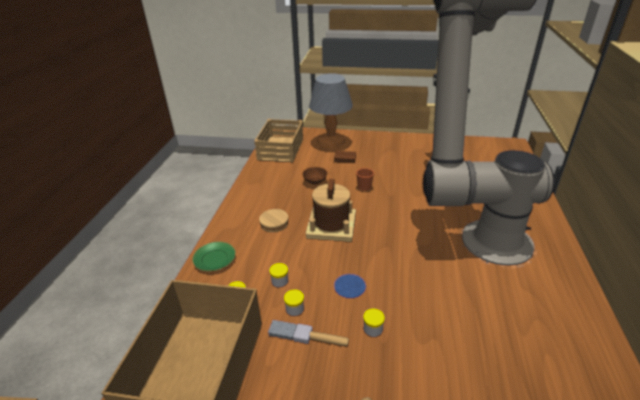

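The scene view shows four yellow-topped tins at (350,296), (394,310), (464,278) and (340,344). It also shows the blue disc at (406,264) and the canister at (326,205). The meant tin is the one with the smallest y, so I'll measure them all.

Run:
```python
from h import *
for n in('scene','side'):
    c=cap(n); hsv=cv2.cvtColor(c['im'],cv2.COLOR_BGR2HSV)
    def blobs(lo,hi,z,amin,lab):
        m=cv2.inRange(hsv,lo,hi); k,L,s,ce=cv2.connectedComponentsWithStats(m)
        for i in range(1,k):
            if s[i,4]>amin:
                print(n,lab,ce[i].round(1),s[i,4],onz(c,*ce[i],z).round(1))
    blobs((25,150,120),(35,255,255),45,60,'tin')
    blobs((105,100,40),(125,255,255),4,100,'disc')
    cr=(c['im'][150:250,270:390] if n=='scene' else c['im'][165:265,270:390])
    cr2=c['im'][270:350,310:470] if n=='scene' else c['im'][250:330,240:400]
    a=cv2.resize(cr,(480,400),interpolation=cv2.INTER_CUBIC)
    b=cv2.resize(cr2,(480,240),interpolation=cv2.INTER_CUBIC)[:,:]
    cv2.imwrite(f'pics/can_{n}.png',a); cv2.imwrite(f'pics/tin_{n}.png',b)
g=lambda f:cv2.imread('pics/'+f)
cv2.imwrite('pics/m1.png',cv2.resize(np.vstack([np.hstack([g('can_scene.png'),g('can_side.png')]),np.hstack([g('tin_scene.png'),g('tin_side.png')])]),(800,533)))
```

```text
scene tin [464.2 274.8] 278 [365.9 384.7  45. ]
scene tin [350.2 293.4] 302 [641.9 257.2  45. ]
scene tin [394.1 307.2] 330 [577.5 349.9  45. ]
scene tin [339.3 341. ] 394 [738.5 342.3  45. ]
scene disc [405.8 263. ] 526 [439.4 250.4   4. ]
side tin [278.2 270. ] 221 [640.9 263.8  45. ]
side tin [237.1 284.1] 81 [738.5 331.1  45. ]
side tin [293.4 297.5] 269 [576.7 356.1  45. ]
side tin [373.5 317.4] 316 [366.6 391.1  45. ]
side disc [349.5 285.8] 492 [440.2 257.1   4. ]
```

View pics/m1.png

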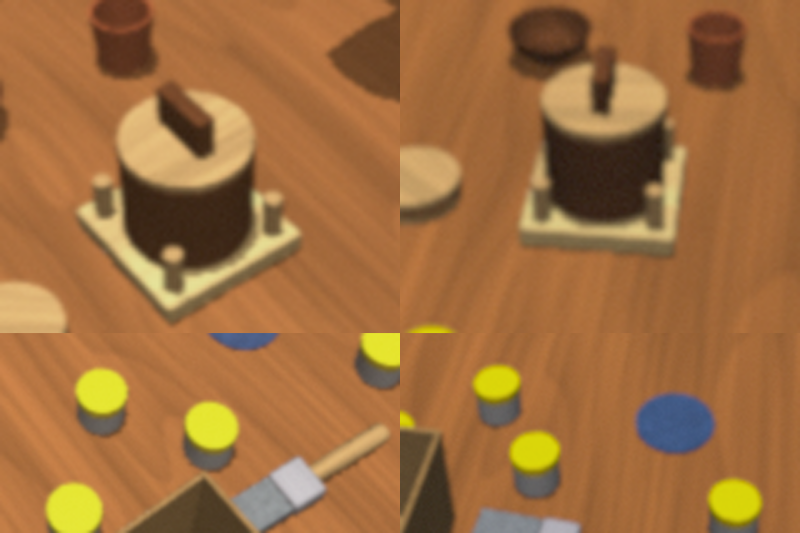

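The tin meant is the one at scene (350,296), side (278,270). Its y of about 260 is the lowest of the four (next is about 337), and the crop confirms it stands alone. The two views differ by about 6 mm, so I'll refine with the wrist camera. Next I'll locate the canister and work out the first move.

```bash
cat >> h.py <<'E'
def go(x,y,z,yaw):
    o=get_obs(); r=R.from_euler('xyz',o['tcp_rot']); d=np.array([x,y,z])-o['tool_pos']
    t=R.from_euler('xyz',[np.pi,0,yaw])
    print('t',round(o['time'],2),'dp m',(r.inv().apply(d)/1000).round(4).tolist(),'rot',(r.inv()*t).as_rotvec().round(4).tolist())
E
python3 - <<'E'
from h import *
c=cap('scene'); s=cap('side')
print('lid',onz(c,325.8,192,130),onz(s,270+204/3.333,165+100/3.333,130))
print('knob ends top',[onz(c,270+u/3.333,150+v/3.333,170).round() for u,v in((168,88),(207,128))],[onz(s,270+u/3.333,165+v/3.333,170).round() for u,v in((205,48),(201,88))])
print('cradle corners',[onz(c,270+u/3.333,150+v/3.333,10).round() for u,v in((80,212),(173,312),(298,236))])
print('cup',onz(c,307,165,0),'coast',onz(c,273,250,25))
go(560,240,300,0.287)
E
```

```text
lid [530.80140675  -8.05367566 130.        ] [528.05035243   0.60307704 130.        ]
knob ends top [array([530., -35., 170.]), array([532.,  24., 170.])] [array([531., -28., 170.]), array([525.,  39., 170.])]
cradle corners [array([598., -89.,  10.]), array([595.,  61.,  10.]), array([451.,  54.,  10.])]
cup [ 4.31464566e+02 -2.71966978e+02 -1.13686838e-13] coast [727.51660088   8.78756268  25.        ]
t 0.35 dp m [0.605, -0.5967, -0.0732] rot [-0.0003, -0.0, -0.0002]
```

```bash
python3 -m pendant '{"dp":[[0.02,-0.02,-0.04],[0.06,-0.06,-0.07],[0.1,-0.1,-0.07],[0.14,-0.14,-0.07],[0.18,-0.18,-0.07],[0.22,-0.22,-0.07],[0.26,-0.26,-0.07],[0.3,-0.3,-0.07]],"rotation":[[0,0,0],[0,0,0],[0,0,0],[0,0,0],[0,0,0],[0,0,0],[0,0,0],[0,0,0]]}' 0.09
python3 -m pendant '{"dp":[[0.04,-0.04,0],[0.08,-0.08,0],[0.12,-0.12,0],[0.16,-0.16,0],[0.2,-0.2,0],[0.24,-0.24,0],[0.28,-0.28,0],[0.3,-0.297,0]],"rotation":[[0,0,0],[0,0,0],[0,0,0],[0,0,0],[0,0,0],[0,0,0],[0,0,0],[0,0,0]]}'
python3 -m pendant '{"dp":[[0,0,0],[0,0,0]],"rotation":[[0,0,0],[0,0,0]]}'
cat > w.py <<'E'
from h import *
import sys
c=cap('wrist'); cv2.imwrite(f'pics/{sys.argv[1]}.png',c['im']); hsv=cv2.cvtColor(c['im'],cv2.COLOR_BGR2HSV)
for lab,lo,hi,z in(('tin',(25,150,100),(35,255,255),45),('disc',(105,100,40),(125,255,255),4)):
    cs,_=cv2.findContours(cv2.inRange(hsv,lo,hi),cv2.RETR_EXTERNAL,cv2.CHAIN_APPROX_NONE)
    for k in cs:
        if cv2.contourArea(k)<200: continue
        p=np.array([onz(c,u,v,z)[:2] for u,v in k[:,0]],np.float32)
        (x,y),r=cv2.minEnclosingCircle(p); e=cv2.fitEllipse(p)
        print(lab,k[:,0].mean(0).round(),'circ',round(x,1),round(y,1),round(r,1),'ell',np.round(e[0],1),np.round(e[1],1))
E
python3 w.py w1
```

```text
time: 1.35
tool_pos: [352.0, -129.3, 297.0]
tcp_rot: [3.141, -0.001, 0.286]
contact_force: [0.8, -0.9, 0.6]
grip_width: 90.2
finger_force: 0.0
time: 2.35
tool_pos: [555.6, 241.5, 295.9]
tcp_rot: [-3.141, 0.001, 0.289]
contact_force: [-1.2, -0.0, 0.2]
grip_width: 89.7
finger_force: 0.0
time: 2.6
tool_pos: [554.7, 238.1, 296.5]
tcp_rot: [3.141, 0.001, 0.287]
contact_force: [0.4, 0.1, -0.3]
grip_width: 90.5
finger_force: 0.0
tin [197. 250.] circ 367.3 386.4 25.9 ell [370.6 392.8] [31.1 52.9]
tin [249. 129.] circ 577.9 349.7 25.9 ell [580.1 350.5] [44.1 51.5]
tin [328. 100.] circ 641.8 256.8 25.6 ell [641.9 256.8] [49.5 50.1]
tin [287.  15.] circ 738.2 341.9 26.0 ell [737.8 341.5] [48.5 50.7]
disc [293. 221.] circ 441.0 250.7 43.0 ell [444.8 251.7] [69.4 81.4]
```

View pics/w1.png

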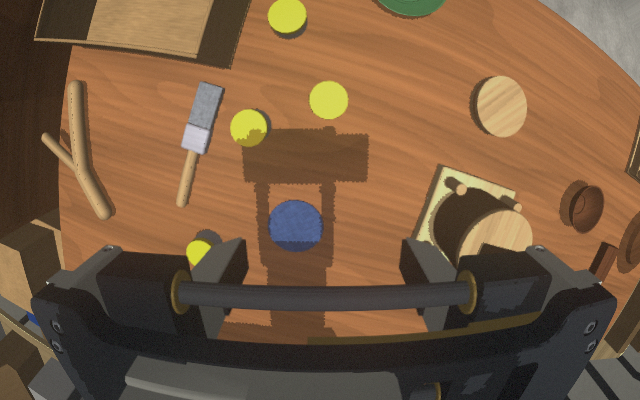

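The wrist picture shows the chosen tin at (328,100), the disc at (295,226) and the other tins at (249,129), (287,15) and (197,250). The wrist view agrees with the scene camera: tin at (642,257), disc at about (440,250.5). Next I'll move above the tin.

Run:
```python
from h import *
go(641.8,256.8,80,0.287)
```

```text
t 2.65 dp m [0.0889, 0.0062, 0.2169] rot [0.0004, 0.0003, -0.001]
```

```bash
python3 -m pendant '{"dp":[[0.03,0.002,0.04],[0.06,0.004,0.08],[0.089,0.006,0.13],[0.089,0.006,0.18],[0.089,0.006,0.217],[0.089,0.006,0.217],[0.089,0.006,0.217]],"rotation":[[0,0,0],[0,0,0],[0,0,0],[0,0,0],[0,0,0],[0,0,0],[0,0,0]]}'
python3 -c "
from h import *
go(641.8,256.8,7,0.287)"; python3 w.py w2
```

```text
time: 3.52
tool_pos: [643.4, 257.8, 82.2]
tcp_rot: [3.141, -0.003, 0.286]
contact_force: [0.5, 1.0, 2.0]
grip_width: 90.0
finger_force: 0.0
t 3.52 dp m [-0.0021, 0.0005, 0.0752] rot [0.0002, -0.0034, -0.001]
tin [184. 252.] circ 592.0 355.8 18.9 ell [592.  354.6] [21.  33.1]
tin [323. 233.] circ 642.0 257.4 25.9 ell [642.7 257.2] [47.8 48.2]
tin [241.  60.] circ 738.7 341.7 26.3 ell [738.6 341.9] [50.2 51.3]
```

```bash
python3 -m pendant '{"dp":[[-0.002,0,0.03],[-0.002,0,0.055],[-0.002,0,0.072],[-0.002,0,0.073],[-0.002,0,0.073]],"rotation":[[0,0,0],[0,0,0],[0,0,0],[0,0,0],[0,0,0]]}'
python3 -m pendant '{"dp":[[0,0,0],[0,0,0],[0,0,0],[0,0,0],[0,0,0],[0,0,0],[0,0,0],[0,0,0]],"rotation":[[0,0,0],[0,0,0],[0,0,0],[0,0,0],[0,0,0],[0,0,0],[0,0,0],[0,0,0]]}' 0.03
python3 -m pendant '{"dp":[[0,0,-0.03],[0,0,-0.06],[0,0,-0.06],[0,0,-0.06]],"rotation":[[0,0,0],[0,0,0],[0,0,0],[0,0,0]]}'
python3 -c "
from h import *
go(440,250.5,70,0.287)"
```

```text
time: 4.2
tool_pos: [641.2, 257.9, 8.1]
tcp_rot: [3.141, -0.002, 0.287]
contact_force: [1.2, -0.3, 0.8]
grip_width: 89.7
finger_force: 0.0
time: 5.2
tool_pos: [640.3, 257.6, 6.7]
tcp_rot: [3.141, -0.0, 0.287]
contact_force: [-0.4, -0.2, 1.0]
grip_width: 50.8
finger_force: 30.0
time: 5.7
tool_pos: [639.4, 257.4, 65.1]
tcp_rot: [-3.142, 0.002, 0.287]
contact_force: [0.2, -0.2, -1.6]
grip_width: 50.9
finger_force: 30.0
t 5.7 dp m [-0.1932, -0.0498, -0.0044] rot [-0.0, 0.0023, -0.0002]
```

```bash
python3 -m pendant '{"dp":[[-0.03,-0.008,-0.004],[-0.075,-0.02,-0.004],[-0.12,-0.03,-0.004],[-0.16,-0.042,-0.004],[-0.185,-0.048,-0.004],[-0.194,-0.05,-0.004],[-0.194,-0.05,-0.004],[-0.194,-0.05,-0.004]],"rotation":[[0,0,0],[0,0,0],[0,0,0],[0,0,0],[0,0,0],[0,0,0],[0,0,0],[0,0,0]]}'
python3 -c "
from h import *
go(440,250.5,10.5,0.287)"; python3 w.py w3
python3 - <<'E'
from h import *
c=cap('scene');cv2.imwrite('pics/s3.png',cv2.resize(c['im'][200:320,330:480],(600,480)))
E
```

```text
time: 6.7
tool_pos: [441.2, 250.7, 70.4]
tcp_rot: [3.141, -0.001, 0.286]
contact_force: [0.3, -0.2, -2.6]
grip_width: 50.9
finger_force: 30.0
t 6.7 dp m [-0.0013, -0.0001, 0.0599] rot [0.0001, -0.0007, -0.0006]
tin [323. 318.] circ 380.0 232.9 32.4 ell [373.6 230.6] [19.1 68.9]
tin [136. 258.] circ 378.0 384.9 19.5 ell [377.3 384. ] [31.  33.8]
tin [322. 260.] circ 407.0 240.5 38.2 ell [420.  245.3] [42.5 76.1]
tin [233.  12.] circ 569.5 348.2 25.3 ell [563.3 348. ] [20.6 51.3]
```

View pics/w3.png

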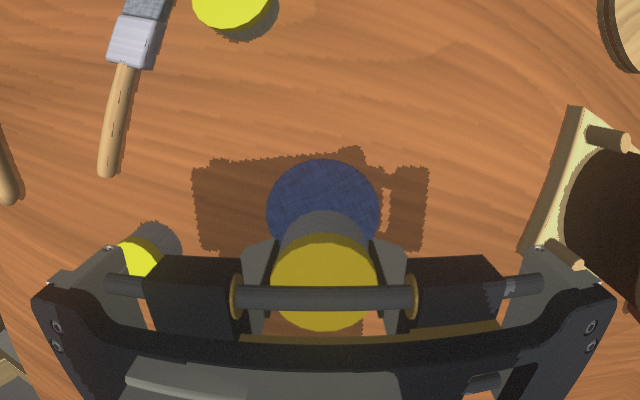

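The wrist picture shows the tin in hand at (323,285) with the disc under it: disc far edge at (322,159), sides at (267,205) and (381,205). I'll check the disc centre from those points.

Run:
```python
from h import *
from scipy.optimize import least_squares
c=cap('wrist'); hsv=cv2.cvtColor(c['im'],cv2.COLOR_BGR2HSV)
m=cv2.inRange(hsv,(105,80,30),(130,255,255))
k=max(cv2.findContours(m,cv2.RETR_EXTERNAL,cv2.CHAIN_APPROX_NONE)[0],key=cv2.contourArea)[:,0]
k=k[k[:,1]<200]
p=np.array([onz(c,u,v,4)[:2] for u,v in k])
s=least_squares(lambda q:np.hypot(*(p-q).T)-45,[440,250],loss='soft_l1');print(s.x,abs(s.fun).mean())
go(440,250.5,10.5,.287)
```

```text
[421.240552   250.25917719] 2.682240850498903
t 6.85 dp m [-0.0008, -0.0001, 0.06] rot [0.0001, -0.0002, -0.0007]
```

Run:
```python
from h import *
c=cap('wrist')
for u,v in((322,159),(267,205),(381,205),(290,172),(356,172)): print(onz(c,u,v,4).round(1))
hsv=cv2.cvtColor(c['im'],cv2.COLOR_BGR2HSV)
m=cv2.inRange(hsv,(105,80,30),(130,255,255))
k=max(cv2.findContours(m,cv2.RETR_EXTERNAL,cv2.CHAIN_APPROX_NONE)[0],key=cv2.contourArea)
print(cv2.boundingRect(k),cv2.contourArea(k))
```

```text
[482.2 263.7   4. ]
[435.7 294.7   4. ]
[460.6 209.5   4. ]
[466.  283.9   4. ]
[479.9 236.5   4. ]
(267, 174, 110, 68) 3098.5
```

The mask cut off the shaded rim. The rim points read by eye give a centre of about (439,251), which agrees with the earlier estimate, so I'll place the tin.

```bash
python3 -m pendant '{"dp":[[-0.002,0,0.03],[-0.002,0,0.05],[-0.002,0,0.057],[-0.002,0,0.059],[-0.002,0,0.06],[-0.002,0,0.06]],"rotation":[[0,0,0],[0,0,0],[0,0,0],[0,0,0],[0,0,0],[0,0,0]]}'
```

```text
time: 7.65
tool_pos: [438.6, 250.3, 11.2]
tcp_rot: [3.142, -0.001, 0.287]
contact_force: [0.2, -0.1, -1.0]
grip_width: 50.4
finger_force: 30.0
```

```bash
python3 -m pendant '{"dp":[[0,0,0],[0,0,0],[0,0,0],[0,0,0],[0,0,0],[0,0,0]],"rotation":[[0,0,0],[0,0,0],[0,0,0],[0,0,0],[0,0,0],[0,0,0]]}' 0.09
python3 -m pendant '{"dp":[[0,0,-0.03],[0,0,-0.08],[0,0,-0.14],[0,0,-0.2],[0,0,-0.25],[0,0,-0.28],[0,0,-0.28]],"rotation":[[0,0,0],[0,0,0],[0,0,0],[0,0,0],[0,0,0],[0,0,0],[0,0,0]]}'
python3 w.py w4
python3 - <<'E'
from h import *
go(450,0,300,0); go(450,0,300,0.5)
a=cap('wrist')['im']; b=cap('scene')['im'][190:330,300:500]
cv2.imwrite('pics/m4.png',np.hstack([cv2.resize(a[100:],(480,225)),cv2.resize(b,(320,225))]))
print(get_obs()['joint_positions'].round(2))
E
```

```text
time: 8.4
tool_pos: [438.1, 250.1, 10.7]
tcp_rot: [3.141, 0.0, 0.287]
contact_force: [-0.1, 0.9, -0.7]
grip_width: 90.1
finger_force: 0.0
time: 9.28
tool_pos: [439.0, 250.5, 293.0]
tcp_rot: [-3.141, -0.005, 0.287]
contact_force: [0.6, 0.2, 0.1]
grip_width: 90.1
finger_force: 0.0
tin [219. 190.] circ 367.0 385.3 26.3 ell [366.7 384.9] [50.1 51. ]
tin [280.  48.] circ 577.5 349.4 26.1 ell [577.2 349.6] [49.7 50.5]
t 9.32 dp m [-0.0595, 0.2433, -0.009] rot [-0.0002, -0.0015, 0.2868]
t 9.32 dp m [-0.0595, 0.2433, -0.009] rot [0.0002, -0.0015, -0.2132]
[ 0.37  0.26  1.46 -0.    1.42  1.65]
```

View pics/m4.png

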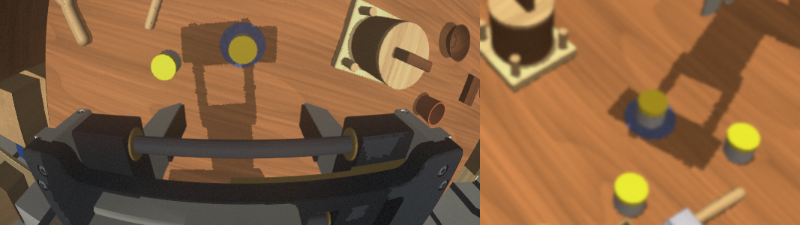

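The picture shows the tin upright and centred on the disc, let go; the wrist view has it at about (242,47) of the montage. Now to the lid, with tool yaw near 90° so the fingers close across the bar.

```bash
python3 -m pendant '{"dp":[[0,0.03,-0.01],[0.002,0.07,-0.01],[0.005,0.12,-0.01],[0.008,0.17,-0.01],[0.012,0.22,-0.01],[0.015,0.255,-0.01],[0.016,0.269,-0.01],[0.016,0.269,-0.01]],"rotation":[[0,0,-0.16],[0,0,-0.33],[0,0,-0.5],[0,0,-0.67],[0,0,-0.84],[0,0,-1.01],[0,0,-1.15],[0,0,-1.28]]}'
python3 -m pendant '{"dp":[[0,0,0],[0,0,0]],"rotation":[[0,0,0],[0,0,0]]}'
python3 - <<'E'
from h import *
c=cap('wrist'); cv2.imwrite('pics/w5.png',c['im']); print(get_obs()['joint_positions'].round(2))
E
```

```text
time: 10.42
tool_pos: [529.4, -4.6, 298.6]
tcp_rot: [-3.138, -0.0, 1.569]
contact_force: [-0.0, -0.4, -0.0]
grip_width: 89.7
finger_force: 0.0
time: 10.68
tool_pos: [529.3, -3.1, 299.9]
tcp_rot: [-3.14, -0.0, 1.565]
contact_force: [-0.8, -0.1, -0.7]
grip_width: 90.3
finger_force: 0.0
[-0.15  0.3   1.38 -0.    1.46 -0.14]
```

View pics/w5.png

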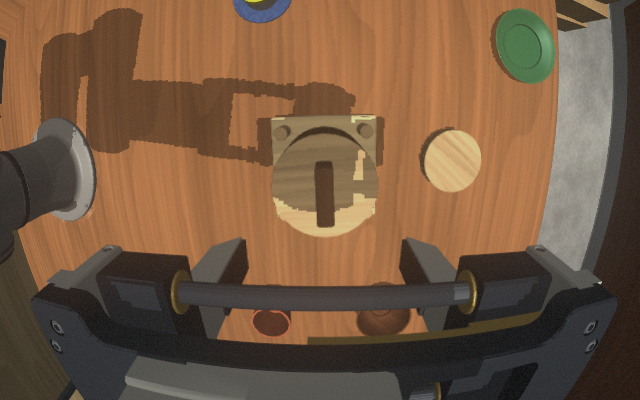

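The picture shows the lid at (325,185) with its bar knob running from (325,162) to (325,227), nearly along tool x. The cup at (271,318) and the bowl at (384,318) are well below the tool.

Run:
```python
from h import *
c=cap('wrist'); g=cv2.cvtColor(c['im'],cv2.COLOR_BGR2GRAY).astype(float)
L=[];Rr=[]
for v in range(185,224,3):
    d=np.diff(cv2.GaussianBlur(g,(3,3),0)[v,305:350]); l=305.5+d[:19].argmin(); r=305.5+20+d[20:].argmax()
    L.append(onz(c,l,v,170)[:2]);Rr.append(onz(c,r,v,170)[:2])
for e in(L,Rr):
    vx,vy,x,y=cv2.fitLine(np.array(e,np.float32),cv2.DIST_HUBER,0,.01,.01).ravel(); print('ang',np.arctan2(vx*np.sign(vy),abs(vy)).round(3),'x',x.round(1),'y',y.round(1))
print('far end',onz(c,325.5,227,170).round(1),'lid L/R/bottom',onz(c,271,185,130).round(1),onz(c,378,185,130).round(1),onz(c,325,237,130).round(1))
print('cradle',[onz(c,u,v,10).round(1) for u,v in((273,116),(380,117))])
```

```text
ang -0.047 x 521.6 y -17.2
ang -0.038 x 539.8 y -15.7
far end [531.4 -41.5 170. ] lid L/R/bottom [471.2  -7.9 130. ] [590.2  -8.6 130. ] [531.  -71.3 130. ]
cradle [array([457. ,  63.4,  10. ]), array([611.9,  61.2,  10. ])]
```

Run:
```python
from h import *
go(530.5,-10.5,200,1.612);go(530.5,-10.5,137,1.612)
```

```text
t 10.78 dp m [-0.0074, 0.0012, 0.1003] rot [-0.0007, -0.0, -0.0463]
t 10.78 dp m [-0.0074, 0.0012, 0.1633] rot [-0.0007, -0.0, -0.0463]
```

```bash
python3 -m pendant '{"dp":[[-0.003,0,0.04],[-0.007,0.001,0.09],[-0.007,0.001,0.125],[-0.007,0.001,0.15],[-0.007,0.001,0.16],[-0.007,0.001,0.163],[-0.007,0.001,0.163]],"rotation":[[0,0,-0.046],[0,0,-0.046],[0,0,-0.046],[0,0,-0.046],[0,0,-0.046],[0,0,-0.046],[0,0,-0.046]]}'
python3 -c "
from h import *
go(530.5,-10.5,137,1.612)"
```

```text
time: 11.65
tool_pos: [531.1, -10.4, 138.5]
tcp_rot: [3.14, 0.0, 1.613]
contact_force: [0.4, -0.4, 0.1]
grip_width: 90.2
finger_force: 0.0
t 11.65 dp m [-0.0001, -0.0006, 0.0015] rot [0.0015, 0.0004, 0.0007]
```

```bash
python3 -m pendant '{"dp":[[0,0,0],[0,0,0],[0,0,0],[0,0,0],[0,0,0],[0,0,0],[0,0,0],[0,0,0]],"rotation":[[0,0,0],[0,0,0],[0,0,0],[0,0,0],[0,0,0],[0,0,0],[0,0,0],[0,0,0]]}' 0.0
python3 -m pendant '{"dp":[[0,0,0],[0,0,0],[0,0,0],[0,0,0]],"rotation":[[0,0,0],[0,0,0],[0,0,0],[0,0,0]]}'
python3 -m pendant '{"dp":[[0,0,0],[0,0,0],[0,0,0],[0,0,0]],"rotation":[[0,0,0.04],[0,0,0.08],[0,0,0.12],[0,0,0.12]]}'
python3 -c "
from h import *
o=get_obs();print(o['moment'].round(2),o['contact_force'].round(1),o['tool_pos'].round(1),o['tcp_rot'].round(3))"
```

```text
time: 12.65
tool_pos: [530.5, -10.3, 137.7]
tcp_rot: [-3.141, 0.0, 1.613]
contact_force: [-0.7, 0.1, -0.2]
grip_width: 18.0
finger_force: 30.0
time: 13.15
tool_pos: [530.5, -10.4, 137.7]
tcp_rot: [-3.141, 0.0, 1.613]
contact_force: [-0.7, 0.1, 0.3]
grip_width: 17.6
finger_force: 30.0
time: 13.65
tool_pos: [530.6, -10.3, 137.7]
tcp_rot: [3.142, 0.0, 1.493]
contact_force: [-0.9, 0.1, -0.6]
grip_width: 17.6
finger_force: 30.0
[-0.06 -0.07 -0.05] [-0.9  0.1 -0.6] [530.6 -10.3 137.7] [3.142 0.    1.493]
```

```bash
python3 -m pendant '{"dp":[[0,0,0],[0,0,0],[0,0,0],[0,0,0],[0,0,0]],"rotation":[[0,0,0.04],[0,0,0.08],[0,0,0.12],[0,0,0.16],[0,0,0.16]]}'
python3 -c "
from h import *
o=get_obs();print(o['moment'].round(2))"
python3 -m pendant '{"dp":[[0,0,0],[0,0,0],[0,0,0],[0,0,0]],"rotation":[[0,0,0.03],[0,0,0.06],[0,0,0.09],[0,0,0.09]]}'
python3 -c "
from h import *
o=get_obs();print(o['moment'].round(2),o['contact_force'].round(1),o['tool_pos'].round(1),o['tcp_rot'].round(3))"
```

```text
time: 14.28
tool_pos: [530.6, -10.3, 137.7]
tcp_rot: [3.141, 0.0, 1.334]
contact_force: [-0.4, 0.4, -0.4]
grip_width: 18.2
finger_force: 30.0
[ 0.06 -0.08 -0.06]
time: 14.78
tool_pos: [530.2, -10.3, 137.7]
tcp_rot: [-3.141, 0.001, 1.243]
contact_force: [-1.7, 0.4, 0.8]
grip_width: 17.7
finger_force: 30.5
[-0.02  0.33  0.75] [-1.7  0.4  0.8] [530.2 -10.3 137.7] [-3.141e+00  1.000e-03  1.243e+00]
```

```bash
python3 -m pendant '{"dp":[[0,0,0],[0,0,0],[0,0,0]],"rotation":[[0,0,0.03],[0,0,0.03],[0,0,0.03]]}'
python3 -c "
from h import *
o=get_obs();print(o['moment'].round(2),o['contact_force'].round(1))"
```

```text
time: 15.15
tool_pos: [530.2, -10.5, 137.7]
tcp_rot: [-3.141, 0.001, 1.213]
contact_force: [-4.5, -0.6, 2.8]
grip_width: 18.6
finger_force: 31.3
[-0.18  0.67  0.88] [-4.5 -0.6  2.8]
```

There is a hard stop at yaw about 1.24 turning clockwise (moment rises to 0.9 N m), so the lid comes free counter-clockwise. Turn to yaw about 2.55.

```bash
python3 -m pendant '{"dp":[[0,0,0],[0,0,0],[0,0,0],[0,0,0],[0,0,0],[0,0,0],[0,0,0],[0,0,0]],"rotation":[[0,0,-0.06],[0,0,-0.14],[0,0,-0.22],[0,0,-0.3],[0,0,-0.38],[0,0,-0.46],[0,0,-0.54],[0,0,-0.6]]}'
python3 -c "
from h import *
o=get_obs();print(o['moment'].round(2))"
python3 -m pendant '{"dp":[[0,0,0],[0,0,0],[0,0,0],[0,0,0],[0,0,0],[0,0,0],[0,0,0],[0,0,0]],"rotation":[[0,0,-0.1],[0,0,-0.2],[0,0,-0.3],[0,0,-0.4],[0,0,-0.5],[0,0,-0.6],[0,0,-0.68],[0,0,-0.72]]}'
python3 -m pendant '{"dp":[[0,0,0],[0,0,0],[0,0,0]],"rotation":[[0,0,0],[0,0,0],[0,0,0]]}'
python3 - <<'E'
from h import *
o=get_obs();print(o['moment'].round(2))
c=cap('wrist')['im'];s=cap('scene')['im'][150:250,270:390]
cv2.imwrite('pics/m6.png',np.hstack([cv2.resize(c,(480,300)),cv2.resize(s,(320,300))]))
E
```

```text
time: 16.15
tool_pos: [531.2, -10.3, 137.7]
tcp_rot: [3.14, -0.0, 1.813]
contact_force: [-0.9, 0.2, 0.9]
grip_width: 18.0
finger_force: 29.8
[-0.06  0.08 -0.13]
time: 17.15
tool_pos: [531.2, -10.3, 137.7]
tcp_rot: [3.14, 0.001, 2.532]
contact_force: [-0.9, 0.5, -0.0]
grip_width: 17.8
finger_force: 29.8
time: 17.52
tool_pos: [530.9, -10.4, 137.7]
tcp_rot: [3.141, 0.001, 2.532]
contact_force: [1.7, -0.3, -2.0]
grip_width: 17.8
finger_force: 29.8
[ 0.06 -0.31 -0.07]
```

View pics/m6.png

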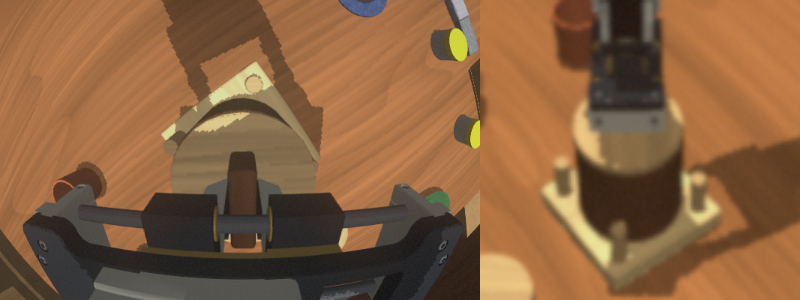

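The picture shows the bar at (243,200) still aligned with the fingers after turning about 0.96 rad past the canister's x, with no resisting moment. I'll lift a little and check the force.

```bash
python3 -m pendant '{"dp":[[0,0,-0.001],[0,0,-0.002],[0,0,-0.003],[0,0,-0.004],[0,0,-0.005],[0,0,-0.005]],"rotation":[[0,0,0],[0,0,0],[0,0,0],[0,0,0],[0,0,0],[0,0,0]]}'
```

```text
time: 18.38
tool_pos: [530.6, -10.4, 142.8]
tcp_rot: [3.142, 0.0, 2.533]
contact_force: [0.2, 0.2, -2.1]
grip_width: 17.7
finger_force: 29.8
```

Only the lid's weight is felt, so it is free. I'll lift 68 mm more, about 73 mm in total.

```bash
python3 -m pendant '{"dp":[[0,0,-0.008],[0,0,-0.018],[0,0,-0.028],[0,0,-0.04],[0,0,-0.052],[0,0,-0.062],[0,0,-0.067],[0,0,-0.068]],"rotation":[[0,0,0],[0,0,0],[0,0,0],[0,0,0],[0,0,0],[0,0,0],[0,0,0],[0,0,0]]}'
python3 -m pendant '{"dp":[[0,0,0],[0,0,0],[0,0,0],[0,0,0],[0,0,0],[0,0,0]],"rotation":[[0,0,0],[0,0,0],[0,0,0],[0,0,0],[0,0,0],[0,0,0]]}'
python3 - <<'E'
from h import *
a=cap('scene')['im'][120:320,250:490];s=cap('side')['im'][140:340,240:440]
cv2.imwrite('pics/m7.png',np.hstack([cv2.resize(a,(432,360)),cv2.resize(s,(360,360))]))
E
```

```text
time: 19.38
tool_pos: [530.6, -10.4, 210.9]
tcp_rot: [3.142, 0.0, 2.533]
contact_force: [0.1, 0.2, -2.4]
grip_width: 18.0
finger_force: 29.8
time: 20.12
tool_pos: [530.6, -10.3, 210.7]
tcp_rot: [-3.141, 0.0, 2.533]
contact_force: [0.1, -0.0, -2.1]
grip_width: 17.7
finger_force: 29.8
```

View pics/m7.png

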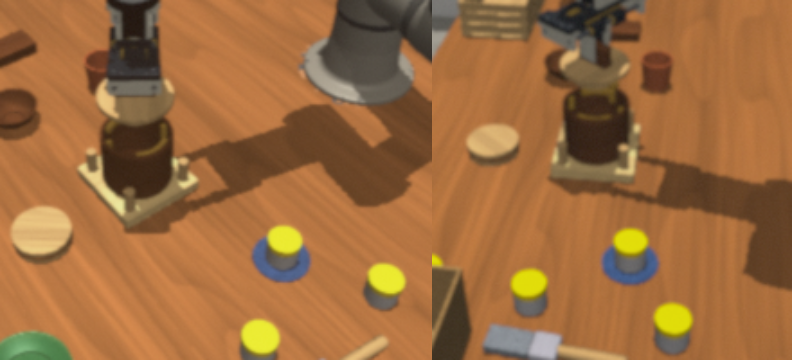

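The picture shows the lid held level above the open canister, at (135,95) left and (595,65) right. The tin is upright on the disc at (284,248) and (630,250), and the other things are where they stood.

```bash
python3 -c "
from h import *
print(workorder.close_job())"
```

```text
the job is handed in; nothing more can be done
None
```

The job is handed in, with no verdict returned: the wax tin stands upright on the blue disc, and the lid, which came free counter-clockwise (clockwise met the hard stop), is held level about 73 mm above where it sat over the open canister.

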